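Put the print-bed glue away: stand the bottle on its pad and snap its cap shut

TASK

First stand the open print-bed glue bottle upright on the black round rubber pad of the low grey step and let go of it. Then fit its cap over the neck and press straight down until it clicks home, the rim flush on the bottle's shoulder, and keep pressing down firmly past the click: finish while still holding the cap pressed down, without letting go. Do not tip the bottle over, and leave the other things on the desk where they are.

Things in the scene. Friction and masses are not known exactly. Their poses are not given: they have to be found in the camera images.
- bottle: Open glue bottle, loose, standing on the desk: plain white plastic cylinder 44 mm in diameter with a paper label, 64 mm high to its flat shoulder, from which a round stud-like neck rises (top 88 mm above the underside). About 0.14 kg, varying by a quarter. Origin: centre of the underside, z up along its axis. It may be turned any way.
- shoulder (a point): On the bottle's axis, in the plane of its flat shoulder, 64 mm above its underside; z up the axis. The cap's origin meets this point when the cap is home. Above it stands the neck: 22 mm in diameter, 24 mm tall, the top 4 mm tapering to 16 mm. Four sprung snap beads, 90 degrees apart, stand 3 mm out of the neck, centred 8 mm above the shoulder.
- cap: The bottle's snap cap, loose, mouth down on the desk: plain black plastic cup, outside diameter 36 mm, 42 mm tall, flat closed top. Bore 29 mm, narrowed to 24 mm by an inner lip over the lowest 4 mm (1 mm play all round on the neck). 20 g. Origin: centre of the open underside, z up towards the top. Take it by its outside, fingertips clear of the bottle's shoulder.
- cap_top (a point): Centre of the cap's flat top, 42 mm above its rim. Pushed down the neck, the cap meets the beads with its rim 12 mm above the shoulder; resistance climbs to some 7 to 10 N, falls away sharply over the next few mm, gone at about 4 mm (the click), and the beads then draw the cap down until its rim is flush on the shoulder.
- step: Low grey painted sheet-metal step fixed to the desk, 120 mm (its x) by 220 mm (its y), top 14 mm above the desk. Origin: centre of its underside. Its place and turn vary.
- pad (a point): Centre of the top face of the round black rubber pad on the step: 84 mm in diameter, 2 mm thick, its top 16 mm above the desk. The bottle's underside goes here.
- wide_lid: Bystander: low wide black lid of some other jar, 60 mm in diameter, 16 mm high, on the desk; it may have changed places with the cap. Does not fit the bottle. Origin: centre of the underside.
- nozzle_tin: Bystander: small closed aluminium tin, 42 mm in diameter, 45 mm high, standing on the step's other end, 110 to 120 mm from the pad's centre. Origin: centre of the underside.
- waste_cup: Bystander: empty black plastic cup, 84 mm across the rim, 90 mm high. Origin: centre of the underside.
- glue_stick: Bystander: closed white glue stick standing upright, 28 mm in diameter, 90 mm high. Origin: centre of the underside.
- scraper: Bystander: flat scraper, 170 mm long, lying on the desk. Origin: on its underside near the middle; x towards the blade.
- pen: Bystander: pen about 140 mm long lying on the desk. Origin: 53 mm from its blunt end, x along the pen.
- bracket: Bystander: small printed angle bracket, 50 x 40 x 40 mm, lying on the desk. Origin: centre of the underside.
Not all that is in view belongs to the job. What is shaped like the bottle but purple is not meant. What is shaped like the cap but green is not meant.

How it is judged:
By the outcome, as a careful person would: the job done as asked, in the order asked, and still so for the second after the job is handed in, while the arm keeps its last pose, push and grip.
It also fails if it takes over 46 s, if anything falls off the work surface, if the arm or the gripper's body presses on something with over 40 N, if the wrist force passes 120 N, or if a joint passes its speed limit or range.

ROBOT

A 6-joint arm with a two-finger parallel gripper is mounted at the origin on the work surface. World frame = base frame: x ahead of the robot, y to its left, z up, the work surface at z = 0. Lengths are in m, angles in rad, forces in N, time in s.
With the tool pointing down it reaches from about 0.375 to 0.9 m from the base axis. Payload 3.1 kg.
Tool frame: the origin (TCP) lies at the very end of the fingers, on their centre line; the grasp point (between the pads) lies tcp_to_grasp behind it (tcp_to_grasp is the distance from the TCP to the grasp point, in m); x points along the fingers, z is the direction in which the jaws open and shut, and the axes are right-handed (so a half turn about x gives the same grasp; the last joint's range is limited). The gripper opens to 85 mm and grips with 20 to 120 N. Pads are 22 mm wide; open, the fingers measure 114 mm over their backs; the gripper's body (76 mm by 85 mm) begins 54 mm behind the grasp point. The pads swing forward as they close: fully open they stand 13 mm farther back than shut.
Start: joints at [-1.421, 0.527, 1.433, -0, 1.181, -0.178], TCP at [0.202, -0.591, 0.231] pointing down, gripper open.
Joint ranges: [-3.08, 3.08], [-0.75, 2.2], [0.22, 2.44], [-1.43, 4.57], [0, 2.65], [-2.85, 2.85]. Speed limits (rad/s): [2.79, 2.79, 3.14, 3.14, 3.14, 3.14].

INTERFACE

Orientations are given as a unit quaternion [x, y, z, w].
In Python, from station import sense, read_camera, finish_job, tcp_to_grasp gives the robot as it stands.
- The arm moves only by the tool play_rows, never from a script. Its argument "plan" is a list of rows, each an object of numbers: "hand": the opening, from -1 (shut) to 1 (fully open); "x", "y", "z": the shift along the tool's x, y, z in mm; "roll": the turn about the tool's x in rad. A call has 1 to 20 rows; each row shifts and turns the commanded pose from where the row before left it, along the tool's axes as they then stand; what a row does not reach is not made up. A row lasts 1/10 s, in which the tool goes at most 50 mm and 8.59 degrees, less where a joint would pass 70% of its speed; a pose out of reach is approached as far as the arm can. A call with a gripper value outside its range is refused whole. The fingers move at their own pace and stop on an object; "squeeze" is the grip in N (left out, the last holds). Time passes only in rows, so rows that do not move let the fingers close. It gives the time, the measured TCP pose, the force and the opening at its end, in the units of the state.
- sense(): the state, without advancing time (a new reading comes with each control period).
- read_camera(name): name is "scene" or "top" or "wrist"; returns a dict with "color" (420x560x3 uint8, red, green, blue), "z_map" (420x560 float32, m along the optical axis (not along the pixel's ray), 0 where there is no reading), "fx", "fy", "cx", "cy" (pixels), "R" (3x3) and "t" (3): a world point X has camera coordinates R X + t; the wrist camera has in their place "hand_eye" (4x4, takes a point from camera to tool coordinates, whose origin is the TCP and whose axes are the tool frame's). Camera axes: x right, y down, z forward; pixel columns grow to the right and rows downward; lengths in m; the calibration is good to about 2 mm. The wrist camera is an equidistant fisheye: a pixel r from the principal point sees the ray r / f radians off the axis. A picture is of the moment at which its call begins: read the wrist's pose just before it.
- finish_job(): hands the job in, once; it reports no verdict.
The state is a dict: "t": time; "q": joint angles; "qd": joint speeds; "tau": joint torques, N m; "tool_pos": TCP position; "eef_rot": TCP orientation; "wrist_force": force on the tool from outside, world axes, zero at the start; "wrist_torque": the same for the moment, N m; "opening": opening from 0.0 (shut) to 1.0 (fully open).
Only numpy, scipy, OpenCV 4.12 (cv2) and the standard library are available. Lean on these libraries where they do the work, as an engineer would, in place of code of your own. Each camera call takes 0.05 s, during which the arm holds its last target.

## Working session

There is one attempt and no reset: what is moved stays moved. The work goes in short steps, Python scripts to look and compute and a tool call to move; the robot and the scene stay as the last step left them, time stands still between calls to the robot, and variables do not carry over. Pictures are saved under pics/ and viewed, and the job is handed in when it is done.

Besides the shell and the picture viewer there is one more tool, called after ">>>" by a JSON object that holds its "fn" and its "kwargs", one argument or row to a line. play_rows: Moves the arm, as the interface text tells. Its arguments: {"type":"object","properties":{"plan":{"type":"array","items":{"type":"object","properties":{"hand":{"type":"number"},"x":{"type":"number"},"y":{"type":"number"},"z":{"type":"number"},"roll":{"type":"number"}}}},"squeeze":{"type":"number"}},"required":["plan"]}

```bash
ls; mkdir -p pics
cat > h.py <<'E'
import numpy as np, cv2
from station import sense, read_camera, finish_job, tcp_to_grasp
def save(n,c): cv2.imwrite(f'pics/{n}.png',cv2.cvtColor(c,cv2.COLOR_RGB2BGR))
def cloud(d):
    v,u=np.mgrid[0:420,0:560]; z=d['z_map']
    P=np.stack([(u-d['cx'])/d['fx']*z,(v-d['cy'])/d['fy']*z,z],-1)
    return (P-np.array(d['t']))@np.array(d['R'])
E
python3 - <<'E'
from h import *
import pickle
print(tcp_to_grasp); s=sense(); print(s)
for n in ['scene','top','wrist']:
    d=read_camera(n); save(n+'0',d['color']); pickle.dump(d,open(n+'0.pkl','wb'))
    print(n,d['fx'],d['cx'],d['cy'],d.get('R'),d.get('t'),d.get('hand_eye'))
E
```

```text
pics
0.0187
{'t': 0.0, 'q': array([-1.42051720e+00,  5.28480278e-01,  1.43393182e+00, -6.78080310e-06,
        1.18134614e+00, -1.78521861e-01]), 'qd': array([ 0.00031693, -0.00132164,  0.00124278, -0.00029356, -0.00020601,
       -0.00015998]), 'tau': array([ 2.11743627e-04, -4.42341936e+01, -1.78027886e+01, -3.83642771e-05,
        8.38947482e-03, -2.24939832e-06]), 'tool_pos': array([ 0.20172182, -0.5907936 ,  0.23031554]), 'eef_rot': array([ 0.41197431,  0.57562427, -0.41087943,  0.5745537 ]), 'wrist_force': array([ 0.24891382,  0.24011515, -0.08885066]), 'wrist_torque': array([-0.01293314,  0.0723922 , -0.0185386 ]), 'opening': 1.0020725781552922}
scene 507.40814802317163 277.05629597176454 213.7013250144495 [[-0.40026739  0.91627002 -0.01533859]
 [ 0.73229006  0.30974427 -0.6064732 ]
 [-0.55094217 -0.25398374 -0.79495596]] [ 0.24649332 -0.3747835   1.53948494] None
top 481.2160806506216 279.12067154959306 211.86955627254673 [[ 0.02716006 -0.9996073   0.00689805]
 [-0.98483898 -0.02794024 -0.1712061 ]
 [ 0.1713316  -0.0021435  -0.98521109]] [-0.0303033   0.58218055  1.26312118] None
wrist 325.19226210127806 276.3406291792066 213.24001450837022 None None [[ 3.75511436e-04 -2.73393646e-01  9.61902164e-01 -1.42610707e-01]
 [-3.89923471e-04 -9.61902199e-01 -2.73393504e-01  6.89915223e-02]
 [ 9.99999853e-01 -2.72405843e-04 -4.67807876e-04 -2.54692448e-04]
 [ 0.00000000e+00  0.00000000e+00  0.00000000e+00  1.00000000e+00]]
```

View pics/scene0.png

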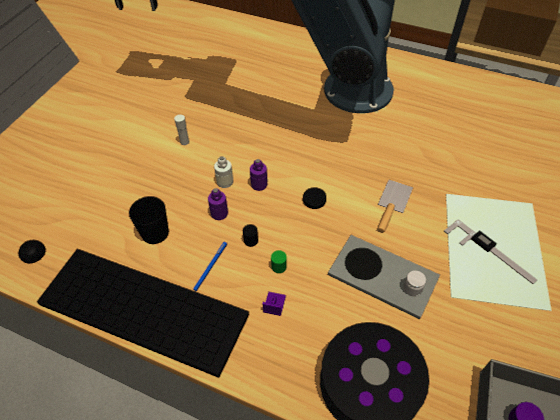

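View pics/top0.png

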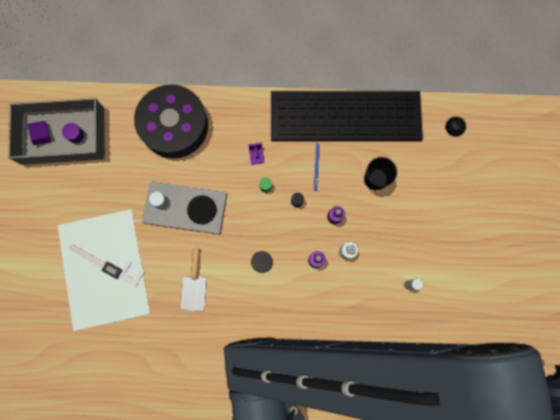

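View pics/wrist0.png

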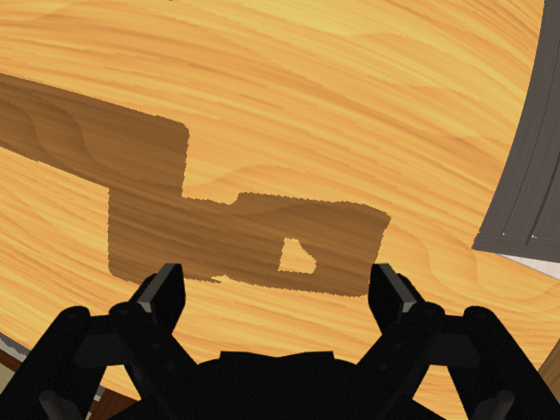

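The bottle is at about (223,172) in scene and (349,251) in top. The black cap is at (250,235) / (297,200), the pad at (363,263) / (202,210) and the tin at (415,282) / (157,200). The purple decoys at top (317,259) and (337,215) sit close to the bottle. Next I'll measure them.

```bash
cat > m.py <<'E'
from h import *
import pickle
def ray(d,u,v,h):
    R=np.array(d['R']);t=np.array(d['t']); r=R.T@np.array([(u-d['cx'])/d['fx'],(v-d['cy'])/d['fy'],1]); c=-R.T@t
    return c+r*(h-c[2])/r[2]
E
python3 - <<'E'
from m import *
seeds={'bottle':((223,172),(349,251)),'cap':((250,235),(297,200)),'pad':((363,263),(202,210)),'tin':((415,282),(157,200)),'pur1':((258,175),(317,259)),'pur2':((218,205),(337,215)),'green':((279,261),(265,184)),'lid':((315,198),(262,262)),'stick':((182,130),(416,285)),'cup':((150,220),(380,173)),'pen':((210,265),(317,167))}
for i,n in enumerate(['scene','top']):
    d=pickle.load(open(n+'0.pkl','rb')); P=cloud(d)
    desk=P[(np.abs(P[...,2])<.01)&(d['z_map']>0)]; print(n,'desk z',np.median(desk[:,2]))
    for k,s in seeds.items():
        u,v=s[i]; W=P[v-28:v+28,u-28:u+28].reshape(-1,3)
        c=P[v,u]; m=(np.linalg.norm(W[:,:2]-c[:2],axis=1)<.045)&(W[:,2]>(.0145 if k=='pad' else .006))
        Q=W[m]
        if len(Q)<5: print(k,c); continue
        zt=np.percentile(Q[:,2],98); T=Q[Q[:,2]>zt-.006]
        print(k,'mid bbox',np.round((Q[:,:2].min(0)+Q[:,:2].max(0))/2,4),'ext',np.round(np.ptp(Q[:,:2],axis=0),4),'ztop',round(zt,4),'topc',np.round((T[:,:2].min(0)+T[:,:2].max(0))/2,4),np.round(np.ptp(T[:,:2],axis=0),3))
# contours: pad, cap in both; 
for i,n in enumerate(['scene','top']):
    d=pickle.load(open(n+'0.pkl','rb')); hsv=cv2.cvtColor(d['color'],cv2.COLOR_RGB2HSV)
    for k,h in (('pad',.016),('cap',.042),('bottle',.064)):
        u,v=seeds[k][i]
        m=(hsv[...,2]<60) if k!='bottle' else ((hsv[...,1]<60)&(hsv[...,2]>90))
        m=m.astype(np.uint8)*255
        nn,l,st,ce=cv2.connectedComponentsWithStats(m)
        j=l[v,u]; 
        if j==0:
            w=l[v-6:v+7,u-6:u+7]; w=w[w>0]; j=np.bincount(w).argmax() if len(w) else 0
        c,_=cv2.findContours((l==j).astype(np.uint8),0,1); e=cv2.fitEllipse(max(c,key=len))
        print(n,k,st[j],np.round(ce[j],1),np.round(e[0],1),np.round(e[1],1),'ray',np.round(ray(d,*e[0],h),4), 'half',np.round(ray(d,*e[0],h/2),4))
    im=cv2.resize(d['color'][130:310,150:450] if i==0 else d['color'][130:310,130:430],None,fx=2.6,fy=2.6,interpolation=cv2.INTER_CUBIC); save('crop'+n,im)
E
```

```text
scene desk z 0.0016377449653738228
bottle mid bbox [ 0.4977 -0.1935] ext [0.066  0.0675] ztop 0.0918 topc [ 0.486  -0.2035] [0.019 0.02 ]
cap mid bbox [ 0.638  -0.0593] ext [0.0751 0.0734] ztop 0.0466 topc [ 0.6265 -0.0635] [0.036 0.036]
pad mid bbox [0.5948 0.2028] ext [0.0895 0.0884] ztop 0.0206 topc [0.5948 0.2028] [0.09  0.088]
tin mid bbox [0.6255 0.3188] ext [0.0826 0.0856] ztop 0.0625 topc [0.6114 0.321 ] [0.04  0.038]
pur1 mid bbox [ 0.4776 -0.1131] ext [0.077  0.0647] ztop 0.0916 topc [ 0.4625 -0.1166] [0.017 0.018]
pur2 mid bbox [ 0.5923 -0.1618] ext [0.0679 0.0581] ztop 0.0922 topc [ 0.5849 -0.1693] [0.02 0.02]
green mid bbox [0.6665 0.0357] ext [0.0392 0.0768] ztop 0.0462 topc [0.6662 0.0267] [0.038 0.036]
lid mid bbox [0.4633 0.0358] ext [0.0809 0.0668] ztop 0.0211 topc [0.4528 0.0318] [0.06  0.059]
stick mid bbox [ 0.4169 -0.3633] ext [0.0681 0.082 ] ztop 0.095 topc [ 0.4021 -0.375 ] [0.026 0.024]
cup mid bbox [ 0.6877 -0.298 ] ext [0.069  0.0634] ztop 0.0931 topc [ 0.6873 -0.2991] [0.068 0.061]
pen mid bbox [ 0.7309 -0.1097] ext [0.089  0.0514] ztop 0.0146 topc [ 0.730
[... 1236 characters left out ...]
.2025 0.016 ] half [0.5877 0.2019 0.008 ]
scene cap [243 225  15  22 274] [250.  235.1] [250.  235.1] [14.5 21.9] ray [ 0.6382 -0.0576  0.042 ] half [ 0.6254 -0.065   0.021 ]
scene bottle [214 157  18  20 233] [222.8 167.2] [222.6 167.3] [15.8 18.9] ray [ 0.4917 -0.2018  0.064 ] half [ 0.4667 -0.2183  0.032 ]
top pad [188 196  28  28 610] [201.5 209.5] [201.5 209.5] [26.8 27.2] ray [0.5894 0.2033 0.016 ] half [0.5908 0.2046 0.008 ]
top cap [292 194  10  13 102] [297.  200.2] [297.  200.2] [ 9.1 12.4] ray [ 0.6183 -0.0624  0.042 ] half [ 0.6225 -0.0633  0.021 ]
top bottle [340 242  18  17 250] [348.8 250.2] [348.8 250.2] [16.4 17.6] ray [ 0.482  -0.2025  0.064 ] half [ 0.4851 -0.2073  0.032 ]
```

View pics/cropscene.png

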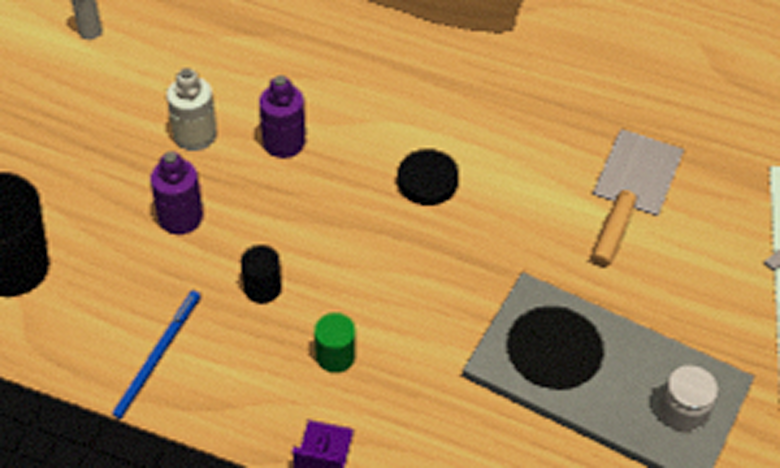

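View pics/croptop.png

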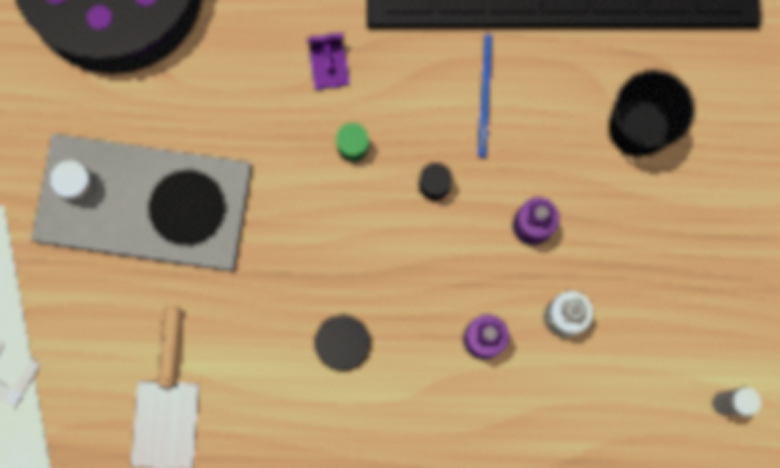

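```bash
cat > go.py <<'E'
from m import *
from scipy.spatial.transform import Rotation as Rn
def to(tx,ty,tz,ang=None):
    s=sense(); R=Rn.from_quat(s['eef_rot']).as_matrix(); p=s['tool_pos']
    za=np.degrees(np.arctan2(R[1,2],R[0,2]))
    print('t',round(s['t'],2),'p',np.round(p,4),'jaw',round(za,2),'down',np.round(R[:,0],4),'q6',round(s['q'][5],3),'F',np.round(s['wrist_force'],2),'T',np.round(s['wrist_torque'],3),'open',round(s['opening'],3))
    if ang is None: r=0
    else:
        r=-(((ang-za+90)%180)-90)   # positive roll about down = negative yaw
    print('roll(deg,rad)',round(r,2),round(np.radians(r),4))
    R2=R@Rn.from_rotvec([np.radians(r),0,0]).as_matrix()
    d=R2.T@(np.array([tx,ty,tz])-p)*1000
    print('shift mm after roll',np.round(d,1),' |yz|',round(np.hypot(d[1],d[2]),1))
E
python3 -c "
from go import *
to(.484,-.204,.2,152);to(.484,-.204,.2,62)"
```

```text
t 0.15 p [ 0.2018 -0.5909  0.2305] jaw -71.16 down [-3.0e-04  1.7e-03 -1.0e+00] q6 -0.179 F [ 0.02 -0.27 -0.76] T [-0.025  0.081 -0.008] open 1.002
roll(deg,rad) -43.16 -0.7533
shift mm after roll [ 31.1 474.1  67.6]  |yz| 478.9
t 0.15 p [ 0.2018 -0.5909  0.2305] jaw -71.16 down [-3.0e-04  1.7e-03 -1.0e+00] q6 -0.179 F [ 0.02 -0.27 -0.76] T [-0.025  0.081 -0.008] open 1.002
roll(deg,rad) 46.84 0.8175
shift mm after roll [  31.1   67.6 -474.1]  |yz| 478.9
```

>>> {"fn": "play_rows", "kwargs": {
  "plan": [
    {"roll": -0.15,"hand": 1},
    {"roll": -0.15},
    {"roll": -0.15},
    {"roll": -0.15},
    {"roll": -0.153,"y": 0},
    {"roll": 0,"y": 47,"z": 6.8,"x": 3},
    {"y": 47,"z": 6.8,"x": 3},
    {"y": 47,"z": 6.8,"x": 3},
    {"y": 47,"z": 6.8,"x": 3},
    {"y": 47,"z": 6.8,"x": 3},
    {"y": 47,"z": 6.8,"x": 3},
    {"y": 47,"z": 6.8,"x": 3},
    {"y": 47,"z": 6.8,"x": 3},
    {"y": 47,"z": 6.8,"x": 3},
    {"y": 47,"z": 6.8,"x": 3},
    {}
  ],
  "squeeze": 40
}}

```text
invalid input at $.plan[0]: expected keys hand, x, y, z, roll
```

```bash
cat >> go.py <<'E'
def wcam(name):
    s=sense(); d=read_camera('wrist'); save(name,d['color'])
    d['Rt']=Rn.from_quat(s['eef_rot']).as_matrix(); d['p']=s['tool_pos']; 
    pickle.dump(d,open(name+'.pkl','wb')); return d
def wray(d,u,v):
    x=(u-d['cx'])/d['fx'];y=(v-d['cy'])/d['fy']; th=np.hypot(x,y); k=np.where(th>1e-9,np.sin(th)/np.maximum(th,1e-9),1)
    r=np.stack([x*k,y*k,np.cos(th)],-1); H=np.array(d['hand_eye'])
    return d['p']+d['Rt']@H[:3,3], r@(d['Rt']@H[:3,:3]).T
def wplane(d,u,v,h):
    c,r=wray(d,u,v); return c+r*((h-c[2])/r[...,2])[...,None]
def wcloud(d):
    v,u=np.mgrid[0:420,0:560].astype(float)
    x=(u-d['cx'])/d['fx'];y=(v-d['cy'])/d['fy']; th=np.hypot(x,y)
    c,r=wray(d,u,v); return c+r*(d['z_map']/np.cos(th))[...,None]
E
python3 -c "
from go import *
to(.484,-.204,.2,152); d=wcam('w1')
P=wcloud(d); m=(d['z_map']>0)&(abs(P[...,2])<.01); print(np.median(P[m],axis=0), P[120,300])"
```

```text
t 0.15 p [ 0.2018 -0.5909  0.2305] jaw -71.16 down [-3.0e-04  1.7e-03 -1.0e+00] q6 -0.179 F [ 0.02 -0.27 -0.76] T [-0.025  0.081 -0.008] open 1.002
roll(deg,rad) -43.16 -0.7533
shift mm after roll [ 31.1 474.1  67.6]  |yz| 478.9
[ 2.16645820e-01 -5.74956577e-01  1.20887849e-05] [ 0.27912162 -0.5919819   0.00112988]
```

View pics/w1.png

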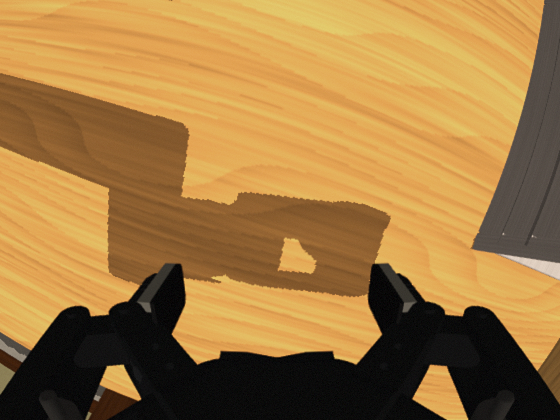

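The call was refused and nothing moved, because every row needs all five keys. The wrist picture still shows the start view: bare desk, with the fingertips at about (165,285) and (390,285).

>>> {"fn": "play_rows", "kwargs": {
  "plan": [
    {"hand": 1,"x": 0,"y": 0,"z": 0,"roll": -0.15},
    {"hand": 1,"x": 0,"y": 0,"z": 0,"roll": -0.15},
    {"hand": 1,"x": 0,"y": 0,"z": 0,"roll": -0.15},
    {"hand": 1,"x": 0,"y": 0,"z": 0,"roll": -0.15},
    {"hand": 1,"x": 0,"y": 0,"z": 0,"roll": -0.15},
    {"hand": 1,"x": 3,"y": 47,"z": 6.8,"roll": 0},
    {"hand": 1,"x": 3,"y": 47,"z": 6.8,"roll": 0},
    {"hand": 1,"x": 3,"y": 47,"z": 6.8,"roll": 0},
    {"hand": 1,"x": 3,"y": 47,"z": 6.8,"roll": 0},
    {"hand": 1,"x": 3,"y": 47,"z": 6.8,"roll": 0},
    {"hand": 1,"x": 3,"y": 47,"z": 6.8,"roll": 0},
    {"hand": 1,"x": 3,"y": 47,"z": 6.8,"roll": 0},
    {"hand": 1,"x": 3,"y": 47,"z": 6.8,"roll": 0},
    {"hand": 1,"x": 3,"y": 47,"z": 6.8,"roll": 0},
    {"hand": 1,"x": 3,"y": 47,"z": 6.8,"roll": 0},
    {"hand": 1,"x": 0,"y": 0,"z": 0,"roll": 0}
  ],
  "squeeze": 40
}}

```text
t: 1.8
tool_pos: [0.4859, -0.2044, 0.2009]
eef_rot: [0.171, 0.687, -0.169, 0.686]
wrist_force: [-0.6, -0.5, -0.8]
opening: 1.0
```

```bash
python3 -c "
from go import *
to(.484,-.204,.2,152); d=wcam('w2')
P=wcloud(d); m=(d['z_map']>0)&(abs(P[...,2])<.01); print(np.median(P[m],axis=0))
W=P.reshape(-1,3)
for h0,h1 in ((.080,.092),(.055,.07)):
  for c in ((.484,-.204),(.460,-.118),(.583,-.17)):
    Q=W[(W[:,2]>h0)&(W[:,2]<h1)&(np.hypot(W[:,0]-c[0],W[:,1]-c[1])<.04)]
    if len(Q)>5: print(h0,c,len(Q),np.round((Q.min(0)+Q.max(0))/2,4),np.round(np.ptp(Q,axis=0),4),np.percentile(Q[:,2],95))
"
```

```text
t 1.8 p [ 0.4859 -0.2044  0.2009] jaw -27.79 down [ 2.0e-04  2.1e-03 -1.0e+00] q6 -0.127 F [-0.62 -0.45 -0.85] T [ 0.009  0.002 -0.016] open 1.0
roll(deg,rad) 0.21 0.0036
shift mm after roll [ 0.9 -0.6 -1.8]  |yz| 1.9
[ 4.75348979e-01 -1.74025985e-01  7.03402783e-06]
0.08 (0.484, -0.204) 538 [ 0.4849 -0.2042  0.086 ] [0.0216 0.022  0.0119] 0.09115402056754843
0.08 (0.46, -0.118) 544 [ 0.4589 -0.1182  0.0861] [0.0217 0.021  0.0116] 0.09116618942694701
0.08 (0.583, -0.17) 552 [ 0.5821 -0.1693  0.086 ] [0.0216 0.0215 0.0119] 0.09103058398161445
0.055 (0.484, -0.204) 1149 [ 0.4851 -0.2044  0.0624] [0.0432 0.0436 0.0146] 0.06518916253511053
0.055 (0.46, -0.118) 1179 [ 0.4589 -0.1182  0.0626] [0.0436 0.0432 0.0149] 0.06518839606291552
0.055 (0.583, -0.17) 1181 [ 0.5821 -0.1691  0.0619] [0.0429 0.0432 0.0136] 0.06517027674236658
```

View pics/w2.png

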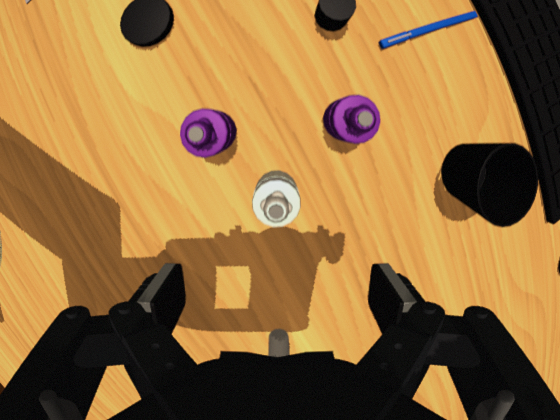

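The white bottle is at (277,200) in the wrist view, midway between the fingers. Its cloud measures 43 mm across with the shoulder at about 64 mm and centre (0.485,-0.204), so I'll grip it.

>>> {"fn": "play_rows", "kwargs": {
  "plan": [
    {"hand": 1,"x": 44,"y": 0,"z": -0.8,"roll": 0},
    {"hand": 1,"x": 44,"y": 0,"z": 0,"roll": 0},
    {"hand": 1,"x": 44,"y": 0,"z": 0,"roll": 0},
    {"hand": 1,"x": 32,"y": 0,"z": 0,"roll": 0},
    {"hand": 1,"x": 11,"y": 0,"z": 0,"roll": 0},
    {"hand": 0.2,"x": 0,"y": 0,"z": 0,"roll": 0},
    {"hand": -1,"x": 0,"y": 0,"z": 0,"roll": 0},
    {"hand": -1,"x": 0,"y": 0,"z": 0,"roll": 0},
    {"hand": -1,"x": 0,"y": 0,"z": 0,"roll": 0},
    {"hand": -1,"x": 0,"y": 0,"z": 0,"roll": 0}
  ],
  "squeeze": 40
}}

```text
t: 2.85
tool_pos: [0.4842, -0.2099, 0.0282]
eef_rot: [0.171, 0.685, -0.173, 0.687]
wrist_force: [-2.0, -1.1, 7.1]
opening: 0.503
```

```bash
python3 -c "
from go import *
to(.484,-.204,.2); d=wcam('w3')"
```

```text
t 2.85 p [ 0.4842 -0.2099  0.0282] jaw -28.17 down [ 0.003  -0.0026 -1.    ] q6 -0.129 F [-2.01 -1.11  7.05] T [-0.102  0.231 -0.067] open 0.503
roll(deg,rad) 0 0.0
shift mm after roll [-171.8    5.    -2.3]  |yz| 5.5
```

View pics/w3.png

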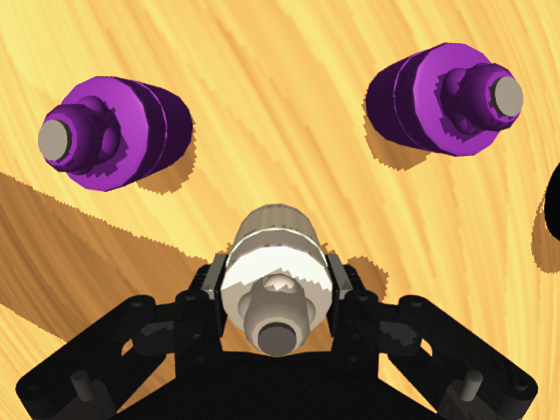

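The bottle is between the pads at (277,300). The TCP ended about 5 mm off along tool y, but still within the pads' width. I'll lift and check.

>>> {"fn": "play_rows", "kwargs": {
  "plan": [
    {"hand": -1,"x": 0,"y": 0,"z": 0,"roll": 0},
    {"hand": -1,"x": -10,"y": 0,"z": 0,"roll": 0},
    {"hand": -1,"x": -30,"y": 0,"z": 0,"roll": 0},
    {"hand": -1,"x": -40,"y": 0,"z": 0,"roll": 0},
    {"hand": -1,"x": -40,"y": 0,"z": 0,"roll": 0},
    {"hand": -1,"x": 0,"y": 0,"z": 0,"roll": 0}
  ]
}}

```text
t: 3.5
tool_pos: [0.4862, -0.2108, 0.152]
eef_rot: [0.171, 0.682, -0.174, 0.69]
wrist_force: [-0.0, -0.1, -0.5]
opening: 0.505
```

```bash
cat >> go.py <<'E'
def held(d,x0,x1,r=.035):
    P=wcloud(d); W=P.reshape(-1,3); ok=(d['z_map'].ravel()>0)
    T=(W-d['p'])@d['Rt']   # tool coords
    hsv=cv2.cvtColor(d['color'],cv2.COLOR_RGB2HSV).reshape(-1,3)
    return T,W,ok,hsv
E
python3 -c "
from go import *
to(.591,.203,.16,152); to(.591,.203,.16,62);d=wcam('w4')
T,W,ok,hsv=held(d,0,0)
for x0,x1 in ((-.066,-.058),(-.062,-.05),(-.045,-.03),(-.03,-.01)):
  m=ok&(T[:,0]>x0)&(T[:,0]<x1)&(np.abs(T[:,2])<.025)&(np.abs(T[:,1])<.04)&(hsv[:,2]>70)
  Q=T[m]; print(x0,len(Q), np.round(Q.min(0),4) if len(Q) else '',np.round(Q.max(0),4) if len(Q) else '')
"
```

```text
t 3.5 p [ 0.4862 -0.2108  0.152 ] jaw -28.16 down [ 0.01   -0.0069 -0.9999] q6 -0.129 F [-0.02 -0.1  -0.47] T [ 0.037 -0.035  0.061] open 0.505
roll(deg,rad) -0.16 -0.0028
shift mm after roll [  -9.8  414.5 -101.6]  |yz| 426.8
t 3.5 p [ 0.4862 -0.2108  0.152 ] jaw -28.16 down [ 0.01   -0.0069 -0.9999] q6 -0.129 F [-0.02 -0.1  -0.47] T [ 0.037 -0.035  0.061] open 0.505
roll(deg,rad) 89.84 1.568
shift mm after roll [  -9.8 -101.6 -414.5]  |yz| 426.8
-0.066 1830 [-0.0641 -0.0015 -0.0095] [-0.058   0.0156  0.009 ]
-0.062 2533 [-0.062  -0.003  -0.0113] [-0.05    0.0169  0.0103]
-0.045 5588 [-0.045  -0.0113 -0.025 ] [-0.03    0.0277  0.0249]
-0.03 1708 [-0.03   -0.0109 -0.025 ] [-0.01    0.0279  0.025 ]
```

View pics/w4.png

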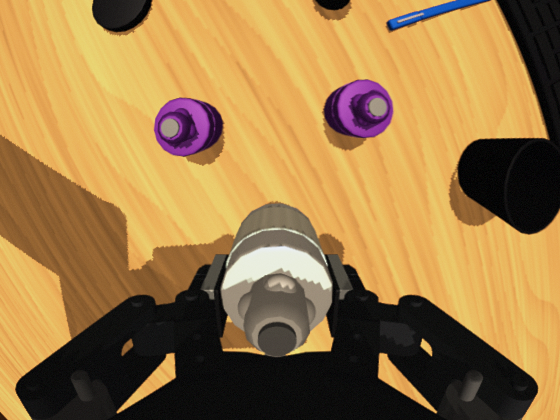

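```bash
python3 -c "
from go import *
to(.590,.197,.155,-10)"
```

```text
t 3.55 p [ 0.4848 -0.2098  0.1497] jaw -28.17 down [ 0.0061 -0.0042 -1.    ] q6 -0.129 F [-0.59  0.84 -1.15] T [0.016 0.009 0.002] open 0.506
roll(deg,rad) -18.17 -0.3171
shift mm after roll [ -6.4 418.9  33. ]  |yz| 420.2
```

>>> {"fn": "play_rows", "kwargs": {
  "plan": [
    {"hand": -1,"x": -3,"y": 0,"z": 0,"roll": -0.106},
    {"hand": -1,"x": -3,"y": 0,"z": 0,"roll": -0.106},
    {"hand": -1,"x": 0,"y": 0,"z": 0,"roll": -0.106},
    {"hand": -1,"x": 0,"y": 20,"z": 1.5,"roll": 0},
    {"hand": -1,"x": 0,"y": 40,"z": 3.5,"roll": 0},
    {"hand": -1,"x": 0,"y": 46,"z": 3.5,"roll": 0},
    {"hand": -1,"x": 0,"y": 46,"z": 3.5,"roll": 0},
    {"hand": -1,"x": 0,"y": 46,"z": 3.5,"roll": 0},
    {"hand": -1,"x": 0,"y": 46,"z": 3.5,"roll": 0},
    {"hand": -1,"x": 0,"y": 46,"z": 3.5,"roll": 0},
    {"hand": -1,"x": 0,"y": 46,"z": 3.5,"roll": 0},
    {"hand": -1,"x": 0,"y": 42,"z": 3.5,"roll": 0},
    {"hand": -1,"x": 0,"y": 30,"z": 2,"roll": 0},
    {"hand": -1,"x": 0,"y": 11,"z": 1,"roll": 0},
    {"hand": -1,"x": 0,"y": 0,"z": 0,"roll": 0},
    {"hand": -1,"x": 0,"y": 0,"z": 0,"roll": 0}
  ]
}}

```text
t: 5.15
tool_pos: [0.5865, 0.1971, 0.1513]
eef_rot: [0.061, 0.705, -0.062, 0.704]
wrist_force: [-0.3, -0.4, -1.7]
opening: 0.507
```

```bash
python3 -c "
from go import *
to(.590,.197,.155,-10); d=wcam('w5')
T,W,ok,hsv=held(d,0,0)
P=wcloud(d)
m=((hsv[:,2]<50)&ok&(np.abs(W[:,2]-.016)<.006)).reshape(420,560)
Q=P[m]; Q=Q[np.hypot(Q[:,0]-.59,Q[:,1]-.2)<.06]; print('pad',len(Q),Q.min(0),Q.max(0),np.median(Q[:,2]))
# circle fit on visible boundary
m2=m.astype(np.uint8); pts=cv2.findContours(m2,0,1)[0]; c=max(pts,key=cv2.contourArea)[:,0].astype(float)
B=wplane(d,c[:,0],c[:,1],.016)[:,:2]; 
B0=B
for it in range(8):
  A=np.c_[2*B0,np.ones(len(B0))]; s=np.linalg.lstsq(A,(B0**2).sum(1),rcond=None)[0]; r=np.sqrt(s[2]+s[0]**2+s[1]**2)
  e=abs(np.hypot(*(B-s[:2]).T)-r); B0=B[e<max(.0015,np.median(e))]
print('circ',s[:2],r,len(B0),len(B))
for x0,x1 in ((-.066,-.058),(-.062,-.05)):
  q=ok&(T[:,0]>x0)&(T[:,0]<x1)&(np.abs(T[:,2])<.025)&(np.abs(T[:,1])<.04)&(hsv[:,2]>70)
  q=T[q]; print(x0,len(q), np.round(q.min(0),4),np.round(q.max(0),4))
"
```

```text
t 5.15 p [0.5865 0.1971 0.1513] jaw -9.97 down [-0.0027 -0.001  -1.    ] q6 0.319 F [-0.27 -0.35 -1.73] T [0.03 0.02 0.02] open 0.507
roll(deg,rad) 0.03 0.0005
shift mm after roll [-3.7  0.5  3.4]  |yz| 3.5
pad 4903 [0.54951522 0.17094536 0.01361473] [0.63174713 0.24516409 0.01862907] 0.016007207408966384
circ [0.59053692 0.20404268] 0.040792461244296786 192 265
-0.066 1843 [-0.0637 -0.002  -0.0094] [-0.058   0.0158  0.009 ]
-0.062 2559 [-0.062  -0.0027 -0.0113] [-0.05    0.0171  0.0102]
```

View pics/w5.png

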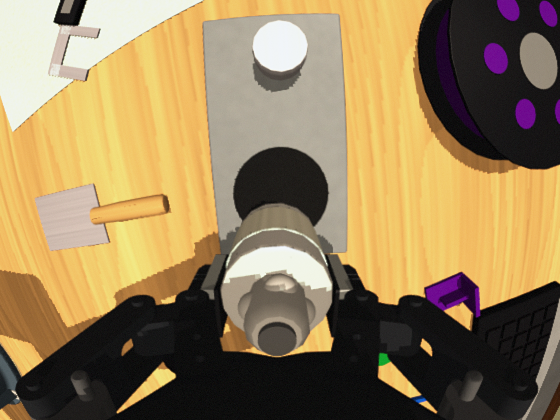

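Pad centre fits to (0.5905,0.204), r 41 mm, z 16 mm. The held bottle is upright and about 3 mm short along tool z.

>>> {"fn": "play_rows", "kwargs": {
  "plan": [
    {"hand": -1,"x": 30,"y": 0,"z": 1.5,"roll": 0},
    {"hand": -1,"x": 40,"y": 0,"z": 1.3,"roll": 0},
    {"hand": -1,"x": 24,"y": 0,"z": 0,"roll": 0},
    {"hand": -1,"x": 8,"y": 0,"z": 0,"roll": 0},
    {"hand": -1,"x": 2,"y": 0,"z": 0,"roll": 0},
    {"hand": -1,"x": 0,"y": 0,"z": 0,"roll": 0}
  ]
}}

```text
t: 5.8
tool_pos: [0.5912, 0.1969, 0.0491]
eef_rot: [0.062, 0.704, -0.062, 0.705]
wrist_force: [0.2, -0.4, -1.4]
opening: 0.503
```

```bash
python3 -c "
from go import *
to(.590,.197,.042,-10)"
```

```text
t 5.8 p [0.5912 0.1969 0.0491] jaw -10.03 down [ 1.4e-03  2.0e-04 -1.0e+00] q6 0.318 F [ 0.23 -0.38 -1.37] T [-0.022 -0.065  0.003] open 0.503
roll(deg,rad) -0.03 -0.0005
shift mm after roll [ 7.1 -0.1 -1.2]  |yz| 1.2
```

>>> {"fn": "play_rows", "kwargs": {
  "plan": [
    {"hand": -1,"x": 2,"y": 0,"z": 0,"roll": 0},
    {"hand": -1,"x": 2,"y": 0,"z": 0,"roll": 0},
    {"hand": -1,"x": 0,"y": 0,"z": 0,"roll": 0}
  ]
}}

```text
t: 6.1
tool_pos: [0.5907, 0.1977, 0.045]
eef_rot: [0.061, 0.704, -0.061, 0.705]
wrist_force: [-0.9, 0.4, -0.8]
opening: 0.503
```

```bash
python3 -c "
from go import *
to(.590,.197,.042,-10)"
```

```text
t 6.1 p [0.5907 0.1977 0.045 ] jaw -9.96 down [ 1.1e-03  2.0e-04 -1.0e+00] q6 0.318 F [-0.86  0.4  -0.79] T [-0.01   0.002 -0.001] open 0.503
roll(deg,rad) 0.04 0.0007
shift mm after roll [ 3.  -0.8 -0.6]  |yz| 1.0
```

>>> {"fn": "play_rows", "kwargs": {
  "plan": [
    {"hand": -1,"x": 1,"y": 0,"z": 0,"roll": 0},
    {"hand": -1,"x": 1,"y": 0,"z": 0,"roll": 0},
    {"hand": -1,"x": 1,"y": 0,"z": 0,"roll": 0},
    {"hand": -1,"x": 0,"y": 0,"z": 0,"roll": 0}
  ]
}}

```text
t: 6.5
tool_pos: [0.5907, 0.1978, 0.0442]
eef_rot: [0.061, 0.704, -0.061, 0.705]
wrist_force: [-3.7, -1.5, 13.8]
opening: 0.501
```

```bash
python3 -c "
from go import *
to(.590,.197,.042,-10)"
```

```text
t 6.5 p [0.5907 0.1978 0.0442] jaw -9.95 down [ 1.4e-03  1.0e-04 -1.0e+00] q6 0.318 F [-3.7  -1.51 13.83] T [-0.102  0.606 -0.025] open 0.501
roll(deg,rad) 0.05 0.001
shift mm after roll [ 2.2 -0.9 -0.6]  |yz| 1.1
```

The bottle is in firm contact on the pad (+14 N at z 0.044). I'll ease off, release and rise straight up.

>>> {"fn": "play_rows", "kwargs": {
  "plan": [
    {"hand": -1,"x": -1.5,"y": 0,"z": 0,"roll": 0},
    {"hand": 0.2,"x": 0,"y": 0,"z": 0,"roll": 0},
    {"hand": 0.6,"x": 0,"y": 0,"z": 0,"roll": 0},
    {"hand": 1,"x": 0,"y": 0,"z": 0,"roll": 0},
    {"hand": 1,"x": 0,"y": 0,"z": 0,"roll": 0},
    {"hand": 1,"x": 0,"y": 0,"z": 0,"roll": 0},
    {"hand": 1,"x": -20,"y": 0,"z": 0,"roll": 0},
    {"hand": 1,"x": -45,"y": 0,"z": 0,"roll": 0},
    {"hand": 1,"x": -45,"y": 0,"z": 0,"roll": 0},
    {"hand": 1,"x": -45,"y": 0,"z": 0,"roll": 0},
    {"hand": 1,"x": 0,"y": 0,"z": 0,"roll": 0},
    {"hand": 1,"x": 0,"y": 0,"z": 0,"roll": 0}
  ]
}}

```text
t: 7.7
tool_pos: [0.591, 0.1977, 0.1992]
eef_rot: [0.062, 0.703, -0.061, 0.705]
wrist_force: [0.7, -0.3, -0.6]
opening: 0.999
```

```bash
cat >> go.py <<'E'
def circ(W,c,h0,h1,r=.04):
    Q=W[(W[:,2]>h0)&(W[:,2]<h1)&(np.hypot(W[:,0]-c[0],W[:,1]-c[1])<r)]
    if len(Q)>5: print(h0,len(Q),np.round((Q.min(0)+Q.max(0))/2,4),np.round(np.ptp(Q,axis=0),4),'z95',round(np.percentile(Q[:,2],95),4),'mean',np.round(Q.mean(0),4)); return cv2.minEnclosingCircle(Q[:,:2].astype(np.float32))
E
python3 -c "
from go import *
to(.6255,-.064,.18,-10); d=wcam('w6')
T,W,ok,hsv=held(d,0,0); W=W[ok]
for a,b in ((.071,.084),(.096,.108),(.1015,.11),(.1035,.11)): print(circ(W,(.591,.204),a,b))
"
```

```text
t 7.7 p [0.591  0.1977 0.1992] jaw -9.97 down [ 2.9e-03  4.0e-04 -1.0e+00] q6 0.318 F [ 0.66 -0.34 -0.64] T [ 0.03  -0.014  0.   ] open 0.999
roll(deg,rad) 0.03 0.0006
shift mm after roll [  19.2 -251.7   79.4]  |yz| 264.0
0.071 1313 [0.5913 0.2038 0.077 ] [0.0434 0.0431 0.012 ] z95 0.0811 mean [0.5919 0.2071 0.0796]
((0.5911434888839722, 0.20367270708084106), 0.02207849733531475)
0.096 617 [0.5913 0.2033 0.102 ] [0.0211 0.0218 0.012 ] z95 0.1071 mean [0.5915 0.2048 0.1037]
((0.5911568999290466, 0.20334462821483612), 0.011187630705535412)
0.1015 490 [0.5912 0.2034 0.1049] [0.0197 0.0198 0.0068] z95 0.1072 mean [0.5914 0.2043 0.1047]
((0.5911999344825745, 0.20393340289592743), 0.010424645617604256)
0.1035 342 [0.5911 0.2034 0.1059] [0.017  0.0168 0.0048] z95 0.1074 mean [0.5913 0.2037 0.1056]
((0.5912119746208191, 0.20370592176914215), 0.008883748203516006)
```

View pics/w6.png

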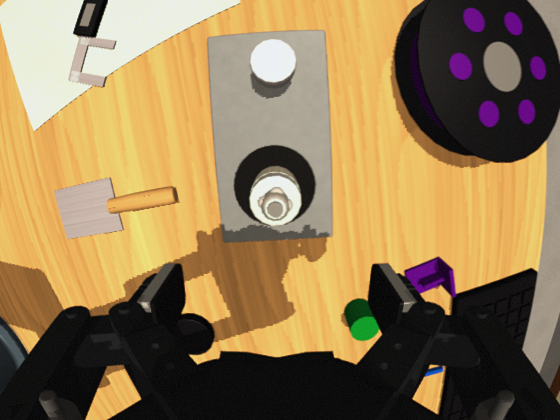

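The bottle stands upright on the pad with its axis at (0.5912,0.2036). At (275,205) in the picture it's well inside the black disc. Next is the cap.

>>> {"fn": "play_rows", "kwargs": {
  "plan": [
    {"hand": 1,"x": 0,"y": -22,"z": 7,"roll": 0},
    {"hand": 1,"x": 0,"y": -44,"z": 14,"roll": 0},
    {"hand": 1,"x": 0,"y": -45,"z": 14,"roll": 0},
    {"hand": 1,"x": 0,"y": -45,"z": 14,"roll": 0},
    {"hand": 1,"x": 0,"y": -45,"z": 14,"roll": 0},
    {"hand": 1,"x": 10,"y": -36,"z": 11,"roll": 0},
    {"hand": 1,"x": 9,"y": -15,"z": 5,"roll": 0},
    {"hand": 1,"x": 0,"y": 0,"z": 0,"roll": 0},
    {"hand": 1,"x": 0,"y": 0,"z": 0,"roll": 0}
  ]
}}

```text
t: 8.65
tool_pos: [0.6234, -0.063, 0.1772]
eef_rot: [0.062, 0.706, -0.061, 0.703]
wrist_force: [-1.1, 0.2, 0.5]
opening: 1.004
```

```bash
python3 -c "
from go import *
d=wcam('w7')
T,W,ok,hsv=held(d,0,0); 
for a,b in ((.015,.05),(.036,.05)): print(circ(W[ok],(.6255,-.064),a,b,.03))
P=wcloud(d); v=np.argwhere(np.hypot(P[...,0]-.6255,P[...,1]+.064)+abs(P[...,2]-.042)<.015); print(v.mean(0),len(v))
to(.6255,-.064,.01,-10)
"
```

```text
0.015 1404 [ 0.6252 -0.0626  0.0296] [0.0353 0.036  0.0291] z95 0.0432 mean [ 0.6254 -0.0608  0.0405]
((0.6251854300498962, -0.06251812726259232), 0.018139028921723366)
0.036 1281 [ 0.6252 -0.0626  0.0401] [0.0352 0.0359 0.0081] z95 0.0432 mean [ 0.6252 -0.062   0.042 ]
((0.6251826882362366, -0.06253442168235779), 0.018130645155906677)
[203.49939394 280.04      ] 825
t 8.7 p [ 0.6237 -0.0625  0.1779] jaw -9.91 down [-0.0024  0.0015 -1.    ] q6 -0.106 F [-0.49  0.55  0.74] T [ 0.039  0.058 -0.022] open 1.0
roll(deg,rad) 0.09 0.0016
shift mm after roll [167.9  -1.4   2.4]  |yz| 2.8
```

View pics/w7.png

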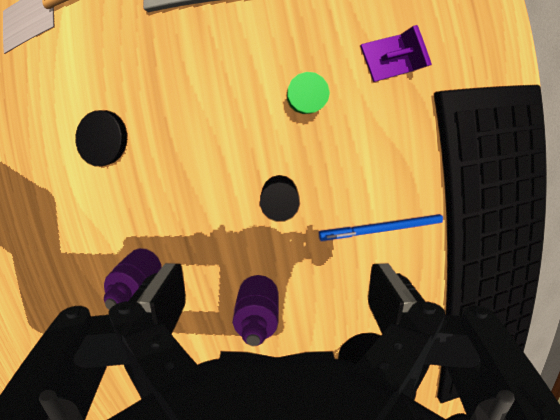

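The cap (280,198) is centred at (0.6252,-0.0626), 36 mm wide and 42 mm high. Before choosing the grasp height, I'll check where the fingertips sit while gripping.

```bash
python3 -c "
from go import *
for n in ('w5','w7'):
  d=pickle.load(open(n+'.pkl','rb')); T,W,ok,hsv=held(d,0,0)
  m=ok&(abs(T[:,1])<.02)&(abs(T[:,2])>.0225)&(abs(T[:,2])<.06)&(T[:,0]>-.05)&(T[:,0]<.02)
  Q=T[m]; print(n,len(Q),np.percentile(Q,[0,1,50,99,100],axis=0).round(4))
to(.6252,-.0626,.0085,-10)
"
```

```text
w5 3093 [[-0.05   -0.0108 -0.0527]
 [-0.0499 -0.005  -0.046 ]
 [-0.0389  0.0109 -0.0229]
 [-0.0072  0.014   0.0452]
 [-0.0048  0.0146  0.0518]]
w7 4271 [[-0.05   -0.0117 -0.0571]
 [-0.0497 -0.0104 -0.056 ]
 [-0.0339  0.007   0.0416]
 [-0.0142  0.0117  0.055 ]
 [-0.0122  0.0121  0.0566]]
t 8.7 p [ 0.6237 -0.0625  0.1779] jaw -9.91 down [-0.0024  0.0015 -1.    ] q6 -0.106 F [-0.49  0.55  0.74] T [ 0.039  0.058 -0.022] open 1.0
roll(deg,rad) 0.09 0.0016
shift mm after roll [ 1.694e+02 -1.000e-01  1.900e+00]  |yz| 1.9
```

>>> {"fn": "play_rows", "kwargs": {
  "plan": [
    {"hand": 1,"x": 30,"y": 0,"z": 1.5,"roll": 0},
    {"hand": 1,"x": 45,"y": 0,"z": 0,"roll": 0},
    {"hand": 1,"x": 45,"y": 0,"z": 0,"roll": 0},
    {"hand": 1,"x": 25,"y": 0,"z": 0,"roll": 0},
    {"hand": 1,"x": 10,"y": 0,"z": 0,"roll": 0},
    {"hand": 1,"x": 0,"y": 0,"z": 0,"roll": 0}
  ]
}}

```text
t: 9.3
tool_pos: [0.6254, -0.0627, 0.0229]
eef_rot: [0.061, 0.705, -0.06, 0.704]
wrist_force: [0.6, 0.3, 0.5]
opening: 1.0
```

```bash
python3 -c "
from go import *
to(.6252,-.0626,.0085,-10)
"
```

```text
t 9.3 p [ 0.6254 -0.0627  0.0229] jaw -9.85 down [-2.4e-03  9.0e-04 -1.0e+00] q6 -0.106 F [0.56 0.33 0.47] T [-0.028  0.03   0.026] open 1.0
roll(deg,rad) 0.15 0.0026
shift mm after roll [14.4  0.  -0.1]  |yz| 0.1
```

Fully open, the tips sit 13 mm behind the TCP; at this width they sit about 5 to 6 mm behind. TCP z=0.005 therefore puts the tips about 10 mm above the rim.

>>> {"fn": "play_rows", "kwargs": {
  "plan": [
    {"hand": 1,"x": 12,"y": 0,"z": 0,"roll": 0},
    {"hand": 1,"x": 5.5,"y": 0,"z": 0,"roll": 0},
    {"hand": 0.3,"x": 0,"y": 0,"z": 0,"roll": 0},
    {"hand": 0,"x": 0,"y": 0,"z": 0,"roll": 0},
    {"hand": 0,"x": 0,"y": 0,"z": 0,"roll": 0},
    {"hand": -1,"x": 0,"y": 0,"z": 0,"roll": 0},
    {"hand": -1,"x": 0,"y": 0,"z": 0,"roll": 0},
    {"hand": -1,"x": 0,"y": 0,"z": 0,"roll": 0}
  ],
  "squeeze": 60
}}

```text
t: 10.1
tool_pos: [0.6267, -0.0648, 0.0072]
eef_rot: [0.061, 0.704, -0.062, 0.705]
wrist_force: [-0.1, 0.3, 5.5]
opening: 0.415
```

```bash
python3 -c "
from go import *
to(.6252,-.0626,.0085,-10); wcam('w8')
"
```

```text
t 10.1 p [ 0.6267 -0.0648  0.0072] jaw -9.98 down [ 1.5e-03 -5.0e-04 -1.0e+00] q6 -0.106 F [-0.08  0.31  5.5 ] T [ 0.01   0.095 -0.007] open 0.415
roll(deg,rad) 0.02 0.0004
shift mm after roll [-1.3  1.9 -1.8]  |yz| 2.7
```

View pics/w8.png

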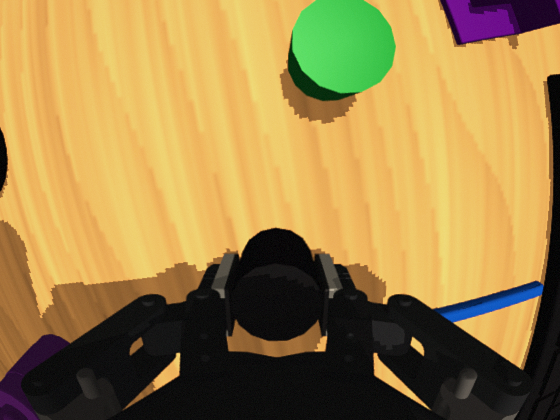

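The cap is held between the pads at (277,285) with opening 0.415, about 35 mm. I'll lift and measure it in the hand.

>>> {"fn": "play_rows", "kwargs": {
  "plan": [
    {"hand": -1,"x": -8,"y": 0,"z": 0,"roll": 0},
    {"hand": -1,"x": -30,"y": 0,"z": 0,"roll": 0},
    {"hand": -1,"x": -45,"y": 0,"z": 0,"roll": 0},
    {"hand": -1,"x": -45,"y": 0,"z": 0,"roll": 0},
    {"hand": -1,"x": -40,"y": 0,"z": 0,"roll": 0},
    {"hand": -1,"x": 0,"y": 0,"z": 0,"roll": 0},
    {"hand": -1,"x": 0,"y": 0,"z": 0,"roll": 0}
  ],
  "squeeze": 90
}}

```text
t: 10.85
tool_pos: [0.6262, -0.0646, 0.1755]
eef_rot: [0.061, 0.704, -0.062, 0.705]
wrist_force: [-1.0, 0.5, -0.8]
opening: 0.405
```

```bash
cat >> go.py <<'E'
def capin(d):
    T,W,ok,hsv=held(d,0,0)
    for a,b in ((-.042,-.033),(-.03,-.01)):
        m=ok&(T[:,0]>a)&(T[:,0]<b)&(abs(T[:,2])<.0165)&(T[:,1]>-.035)&(T[:,1]<.04)
        Q=T[m]; print('cap',a,len(Q),np.percentile(Q,[0,1,50,99,100],axis=0).round(4).tolist())
    m=ok&(abs(T[:,2])<.012)&(abs(T[:,1])<.01)&(T[:,0]<-.02)&(T[:,0]>-.06); print('top x',np.percentile(T[m][:,0],[5,50,95]).round(4))
E
python3 -c "
from go import *
to(.5912,.2036,.175,-10); d=wcam('w9'); capin(d)
"
```

```text
t 10.85 p [ 0.6262 -0.0646  0.1755] jaw -9.97 down [ 2.e-03 -6.e-04 -1.e+00] q6 -0.106 F [-0.97  0.54 -0.83] T [ 0.017  0.051 -0.01 ] open 0.405
roll(deg,rad) 0.03 0.0006
shift mm after roll [  0.3 258.  -81.1]  |yz| 270.4
cap -0.042 5523 [[-0.0365, -0.0166, -0.0165], [-0.0359, -0.0145, -0.0159], [-0.0346, 0.0037, -0.0002], [-0.0333, 0.0194, 0.0157], [-0.033, 0.0207, 0.0165]]
cap -0.03 1305 [[-0.03, 0.0077, -0.0165], [-0.0298, 0.0088, -0.0159], [-0.0207, 0.0182, -0.0002], [-0.0102, 0.02, 0.016], [-0.01, 0.0205, 0.0165]]
top x [-0.0355 -0.0346 -0.0337]
```

View pics/w9.png

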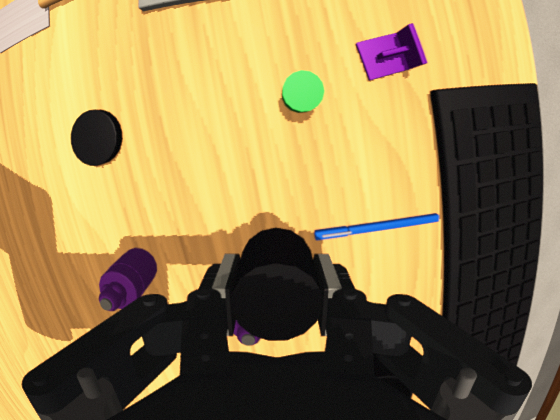

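The cap sits in the hand at tool y +2.1 mm and z 0, with its rim 7.4 mm beyond the TCP. Moving above the bottle.

>>> {"fn": "play_rows", "kwargs": {
  "plan": [
    {"hand": -1,"x": 0,"y": 20,"z": -6,"roll": 0},
    {"hand": -1,"x": 0,"y": 40,"z": -13,"roll": 0},
    {"hand": -1,"x": 0,"y": 45,"z": -14,"roll": 0},
    {"hand": -1,"x": 0,"y": 45,"z": -14,"roll": 0},
    {"hand": -1,"x": 0,"y": 45,"z": -14,"roll": 0},
    {"hand": -1,"x": 0,"y": 38,"z": -12,"roll": 0},
    {"hand": -1,"x": 0,"y": 18,"z": -6,"roll": 0},
    {"hand": -1,"x": 0,"y": 5,"z": -2,"roll": 0},
    {"hand": -1,"x": 0,"y": 0,"z": 0,"roll": 0},
    {"hand": -1,"x": 0,"y": 0,"z": 0,"roll": 0}
  ]
}}

```text
t: 11.9
tool_pos: [0.5903, 0.2004, 0.1732]
eef_rot: [0.061, 0.705, -0.062, 0.704]
wrist_force: [0.3, 1.0, 0.1]
opening: 0.411
```

```bash
python3 -c "
from go import *
to(.5908,.2015,.12,-10); d=wcam('w10'); capin(d)
T,W,ok,hsv=held(d,0,0)
for a,b in ((.071,.084),(.096,.108),(.1035,.11)): print(circ(W[ok],(.591,.204),a,b))
"
```

```text
t 11.9 p [0.5903 0.2004 0.1732] jaw -10.02 down [-2.e-03 -8.e-04 -1.e+00] q6 0.324 F [0.34 1.   0.11] T [-0.012 -0.048 -0.015] open 0.411
roll(deg,rad) -0.02 -0.0004
shift mm after roll [53.2  1.3  0.4]  |yz| 1.3
cap -0.042 5517 [[-0.0366, -0.0164, -0.0165], [-0.0359, -0.0146, -0.0159], [-0.0346, 0.0037, -0.0002], [-0.0333, 0.0193, 0.0157], [-0.033, 0.0205, 0.0165]]
cap -0.03 1313 [[-0.03, 0.0077, -0.0165], [-0.0299, 0.0088, -0.016], [-0.021, 0.0181, -0.0002], [-0.0103, 0.02, 0.016], [-0.01, 0.0204, 0.0165]]
top x [-0.0355 -0.0346 -0.0337]
0.071 1394 [0.5913 0.2049 0.0775] [0.0437 0.0409 0.0128] z95 0.081 mean [0.5926 0.2102 0.0796]
((0.5913451910018921, 0.20357021689414978), 0.022205045446753502)
0.096 641 [0.5912 0.205  0.1021] [0.0213 0.0186 0.0117] z95 0.1072 mean [0.5919 0.2065 0.1036]
((0.5913092494010925, 0.20372356474399567), 0.011124014854431152)
0.1035 350 [0.5914 0.2045 0.1059] [0.0165 0.015  0.0047] z95 0.1074 mean [0.5915 0.2051 0.1056]
((0.5914056301116943, 0.20342084765434265), 0.008373239077627659)
```

View pics/w10.png

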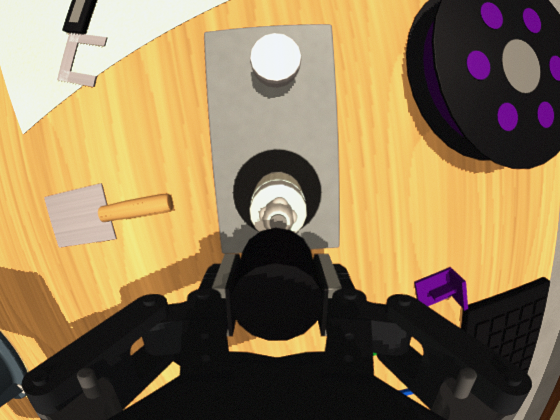

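The bottle is still at (0.5912,0.2036) and the cap hangs just short of it. I'll lower to about 4 mm above the neck and recheck the alignment.

>>> {"fn": "play_rows", "kwargs": {
  "plan": [
    {"hand": -1,"x": 20,"y": 1,"z": 0.4,"roll": 0},
    {"hand": -1,"x": 25,"y": 0.3,"z": 0,"roll": 0},
    {"hand": -1,"x": 12,"y": 0,"z": 0,"roll": 0},
    {"hand": -1,"x": 0,"y": 0,"z": 0,"roll": 0},
    {"hand": -1,"x": 0,"y": 0,"z": 0,"roll": 0}
  ]
}}

```text
t: 12.45
tool_pos: [0.5917, 0.2022, 0.1176]
eef_rot: [0.062, 0.704, -0.062, 0.705]
wrist_force: [0.9, 0.9, -1.3]
opening: 0.41
```

```bash
python3 -c "
from go import *
for i in range(2): to(.5909,.2015,.10,-10); d=wcam('w11_%d'%i)
im=read_camera('scene')['color']; save('s11',cv2.resize(im[170:330,270:480],None,fx=3.5,fy=3.5))
"
```

```text
t 12.45 p [0.5917 0.2022 0.1176] jaw -10.03 down [ 3.e-04  0.e+00 -1.e+00] q6 0.326 F [ 0.9   0.87 -1.33] T [-0.026 -0.006  0.046] open 0.41
roll(deg,rad) -0.03 -0.0005
shift mm after roll [17.6 -0.8 -0.7]  |yz| 1.1
t 12.5 p [0.5921 0.2024 0.1182] jaw -10.01 down [ 1.7e-03  2.0e-04 -1.0e+00] q6 0.326 F [-0.2   0.68 -0.4 ] T [-0.001  0.033  0.02 ] open 0.41
roll(deg,rad) -0.01 -0.0002
shift mm after roll [18.2 -1.1 -1.1]  |yz| 1.6
```

View pics/s11.png

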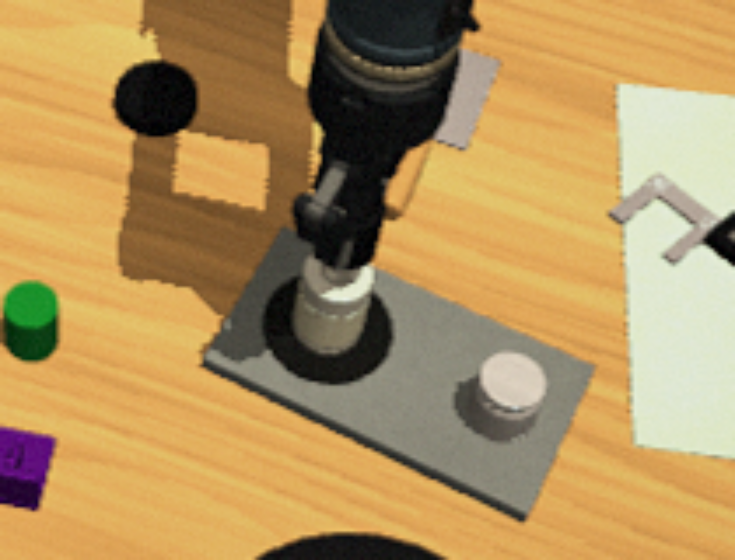

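The cap hangs over the bottle's neck, seen at (345,265) in the crop. The residual is about 1 mm, so I'll correct it and slide onto the neck.

>>> {"fn": "play_rows", "kwargs": {
  "plan": [
    {"hand": -1,"x": 0,"y": -0.9,"z": -0.9,"roll": 0},
    {"hand": -1,"x": 4,"y": 0,"z": 0,"roll": 0},
    {"hand": -1,"x": 4,"y": 0,"z": 0,"roll": 0},
    {"hand": -1,"x": 3,"y": 0,"z": 0,"roll": 0},
    {"hand": -1,"x": 0,"y": 0,"z": 0,"roll": 0}
  ]
}}

```text
t: 13.1
tool_pos: [0.5898, 0.2021, 0.1056]
eef_rot: [0.061, 0.705, -0.061, 0.704]
wrist_force: [0.1, 0.1, -0.5]
opening: 0.408
```

```bash
python3 -c "
from go import *
to(.5909,.2015,.0994,-10)
"
```

```text
t 13.1 p [0.5898 0.2021 0.1056] jaw -9.96 down [-1.e-03 -2.e-04 -1.e+00] q6 0.325 F [ 0.12  0.09 -0.5 ] T [-0.002 -0.086  0.   ] open 0.408
roll(deg,rad) 0.04 0.0007
shift mm after roll [ 6.2 -0.4  1.1]  |yz| 1.2
```

The rim is 6 mm down the neck with no lateral force. Continuing to the beads.

>>> {"fn": "play_rows", "kwargs": {
  "plan": [
    {"hand": -1,"x": 2,"y": -0.2,"z": 0.6,"roll": 0},
    {"hand": -1,"x": 2,"y": 0,"z": 0,"roll": 0},
    {"hand": -1,"x": 0,"y": 0,"z": 0,"roll": 0}
  ],
  "squeeze": 110
}}

```text
t: 13.4
tool_pos: [0.5905, 0.2018, 0.1019]
eef_rot: [0.061, 0.705, -0.062, 0.704]
wrist_force: [0.4, 0.2, 0.3]
opening: 0.408
```

```bash
python3 -c "
from go import *
to(.5909,.2015,.0874,-10)
"
```

```text
t 13.4 p [0.5905 0.2018 0.1019] jaw -9.97 down [-8.e-04 -1.e-04 -1.e+00] q6 0.324 F [0.36 0.24 0.34] T [ 0.019 -0.02   0.01 ] open 0.408
roll(deg,rad) 0.03 0.0005
shift mm after roll [14.5 -0.2  0.5]  |yz| 0.5
```

>>> {"fn": "play_rows", "kwargs": {
  "plan": [
    {"hand": -1,"x": 2,"y": 0,"z": 0,"roll": 0},
    {"hand": -1,"x": 2,"y": 0,"z": 0,"roll": 0},
    {"hand": -1,"x": 1,"y": 0,"z": 0,"roll": 0}
  ]
}}

```text
t: 13.7
tool_pos: [0.5915, 0.2017, 0.0984]
eef_rot: [0.061, 0.704, -0.061, 0.705]
wrist_force: [-1.6, -0.5, 9.2]
opening: 0.406
```

>>> {"fn": "play_rows", "kwargs": {
  "plan": [
    {"hand": -1,"x": 2,"y": 0,"z": 0,"roll": 0},
    {"hand": -1,"x": 1,"y": 0,"z": 0,"roll": 0}
  ]
}}

```text
t: 13.9
tool_pos: [0.5916, 0.2017, 0.0959]
eef_rot: [0.061, 0.704, -0.061, 0.705]
wrist_force: [-0.6, -0.9, 6.5]
opening: 0.405
```

>>> {"fn": "play_rows", "kwargs": {
  "plan": [
    {"hand": -1,"x": 2,"y": 0,"z": 0,"roll": 0},
    {"hand": -1,"x": 1,"y": 0,"z": 0,"roll": 0}
  ]
}}

```text
t: 14.1
tool_pos: [0.591, 0.2017, 0.0915]
eef_rot: [0.062, 0.704, -0.061, 0.705]
wrist_force: [0.0, 0.1, -1.3]
opening: 0.404
```

```bash
python3 -c "
from go import *
to(.5909,.2015,.0874,-10)
"
```

```text
t 14.1 p [0.591  0.2017 0.0915] jaw -9.97 down [ 9.e-04  1.e-04 -1.e+00] q6 0.324 F [ 0.01  0.1  -1.29] T [-0.011 -0.015  0.02 ] open 0.404
roll(deg,rad) 0.03 0.0005
shift mm after roll [ 4.1 -0.3 -0.1]  |yz| 0.3
```

That's the click: 9 N at the peak, 6.5 N, then pulled down. Now I'll seat it on the shoulder and press.

>>> {"fn": "play_rows", "kwargs": {
  "plan": [
    {"hand": -1,"x": 2,"y": -0.2,"z": 0,"roll": 0},
    {"hand": -1,"x": 2,"y": 0,"z": 0,"roll": 0},
    {"hand": -1,"x": 1,"y": 0,"z": 0,"roll": 0},
    {"hand": -1,"x": 0,"y": 0,"z": 0,"roll": 0}
  ]
}}

```text
t: 14.5
tool_pos: [0.5896, 0.2022, 0.0874]
eef_rot: [0.062, 0.705, -0.061, 0.704]
wrist_force: [-3.2, 0.8, 10.5]
opening: 0.405
```

>>> {"fn": "play_rows", "kwargs": {
  "plan": [
    {"hand": -1,"x": 1,"y": 0,"z": 0,"roll": 0},
    {"hand": -1,"x": 1,"y": 0,"z": 0,"roll": 0},
    {"hand": -1,"x": 0,"y": 0,"z": 0,"roll": 0}
  ]
}}

```text
t: 14.8
tool_pos: [0.5897, 0.2022, 0.0874]
eef_rot: [0.062, 0.705, -0.061, 0.704]
wrist_force: [-6.5, 0.6, 20.2]
opening: 0.404
```

>>> {"fn": "play_rows", "kwargs": {
  "plan": [
    {"hand": -1,"x": 1,"y": 0,"z": -0.7,"roll": 0},
    {"hand": -1,"x": 0,"y": 0,"z": 0,"roll": 0},
    {"hand": -1,"x": 0,"y": 0,"z": 0,"roll": 0}
  ]
}}

```text
t: 15.1
tool_pos: [0.5896, 0.2023, 0.0873]
eef_rot: [0.062, 0.704, -0.061, 0.704]
wrist_force: [-7.0, 0.3, 24.3]
opening: 0.406
```

```bash
python3 -c "
from go import *
to(.5909,.2015,.0874,-10); d=wcam('w12'); capin(d)
im=read_camera('scene')['color']; save('s12',cv2.resize(im[170:330,270:480],None,fx=3.5,fy=3.5))
"
```

```text
t 15.1 p [0.5896 0.2023 0.0873] jaw -9.96 down [ 1.e-04  7.e-04 -1.e+00] q6 0.324 F [-7.01  0.32 24.27] T [0.003 1.39  0.036] open 0.406
roll(deg,rad) 0.04 0.0007
shift mm after roll [-0.1 -0.5  1.4]  |yz| 1.5
cap -0.042 5509 [[-0.0369, -0.0162, -0.0165], [-0.0359, -0.0146, -0.0159], [-0.0346, 0.0036, -0.0002], [-0.0333, 0.0193, 0.0157], [-0.033, 0.0204, 0.0165]]
cap -0.03 1286 [[-0.03, 0.0079, -0.0165], [-0.0299, 0.0089, -0.016], [-0.021, 0.0181, -0.0002], [-0.0102, 0.02, 0.0159], [-0.01, 0.0204, 0.0165]]
top x [-0.0355 -0.0347 -0.0338]
```

View pics/s12.png

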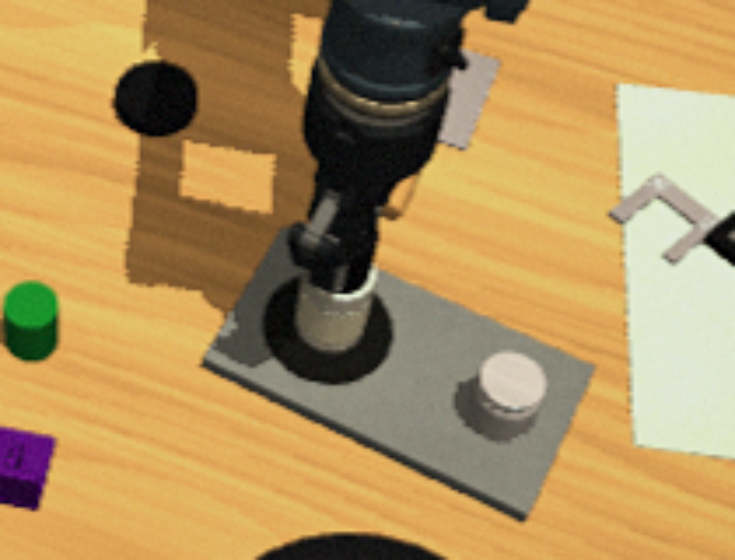

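View pics/w12.png

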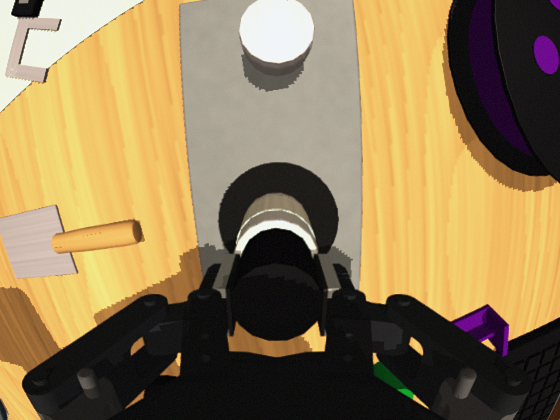

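The cap sits flush: its rim is at 0.0873−0.0074 = 0.080 m, the shoulder height. It hasn't slipped in the grip, the bottle is upright on the pad, and the press is 24 N. One last check of the bystanders and the force, then I'll hand in.

```bash
python3 -c "
from go import *
a=pickle.load(open('scene0.pkl','rb'))['color'].astype(int); b=read_camera('scene')['color'].astype(int)
df=abs(a-b).sum(2)
for k,(u,v) in {'tin':(415,282),'pur1':(258,175),'pur2':(218,205),'green':(279,261),'lid':(315,198),'stick':(182,130),'cup':(150,220),'pen':(210,265),'scraper':(390,210),'bracket':(274,303)}.items(): print(k,int(np.median(df[v-9:v+10,u-9:u+10])),int(np.percentile(df[v-9:v+10,u-9:u+10],95)))
to(.5909,.2015,.0874,-10)
finish_job(); s=sense(); print(s['t'],s['tool_pos'],s['wrist_force'])
"
```

```text
tin 36 51
pur1 17 37
pur2 16 36
green 18 39
lid 15 49
stick 29 44
cup 13 32
pen 31 45
scraper 306 434
bracket 18 37
t 15.25 p [0.5896 0.2023 0.0873] jaw -9.96 down [ 1.e-04  7.e-04 -1.e+00] q6 0.324 F [-6.56 -0.59 24.49] T [-0.032  1.344  0.052] open 0.407
roll(deg,rad) 0.04 0.0008
shift mm after roll [-0.1 -0.6  1.4]  |yz| 1.5
the job is handed in; nothing more can be done
the job is handed in; nothing more can be done
```

The job is done and handed in at about 15 s: the glue bottle stands upright on the pad, and its cap is clicked home and still held pressed down.

- **Bottle:** After I let go, it stood upright at (0.591, 0.204), within about 1 mm of the pad's centre.
- **Click:** I took the cap by its outside and pushed it straight down the neck. Resistance peaked near 9 N, fell to 6.5 N, then reversed as the beads drew the cap down.
- **Seating:** The rim came to rest at about 0.080 m, which is the shoulder height on the pad. The cap had not slipped in the grip.
- **Final press:** The last reading was 24 N down at a 110 N grip. There was also a sideways force of about 7 N. A small sideways correction did not remove it, so the push is not perfectly straight.
- **Other objects:** Compared with the first picture, the ones I checked had not moved. The scraper's patch in that camera differed because the arm covers it. The last wrist picture shows it lying on the desk, but I did not measure its position.

A reading I tried to take after handing in was refused, so the last checks are from just before.

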